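Pack the pull-out tray under the teapot stand

TASK

Pack the pull-out tray of the little stand: the flat tin already in it lies loose in the middle, so slide it aside without lifting it out, to make room, then stand the two cartons and the square caddy beside it, so that all four are upright and flat on the tray's floor, and push the tray fully home under the stand. They fit only in the right arrangement, and only just. Do not knock or shift the other things on the worktop.

Things in the scene. Friction and masses are not known exactly. Their poses are not given: they have to be found in the camera images.
- tray (a joint): how far the tray is pulled out of the stand, in m: 0 is fully home (front flush with the stand), 0.220 the outer stop, where the inside of its back wall is 37 mm in front of the stand. It starts 0.214 to 0.220 out, stays where it is left, and takes about 9 N to move either way, so a hard push on a thing against its back wall also pushes the tray in.
- tray_floor (a point): centre of the upper face of the tray's inner floor, 12 mm above the worktop; moves with the tray. x points into the stand (the way the tray is pushed home), y to the left of that, z up. Inside, the tray measures 166 mm along x, 172 mm along y; all four walls rise 18 mm above its floor (side and back walls 6 mm thick, front board 14 mm thick and 188 mm wide).
- stand_front (a point): middle of the front edge of the fixed wooden stand's top face, 102 mm above the worktop; axes as for the tray floor. The stand is 221 mm deep behind this edge and 220 mm wide; its front is open, with 78 mm free between the tray's floor and its top board. A red teapot is fixed on the rear of it, 70 mm or more behind this edge, up to 0.25 m above the worktop, spout and handle to either side.
- tray_front (a point): centre of the outer face of the tray's front board, 20 mm above the worktop; the board reaches from 4 to 30 mm above the worktop. Axes as for the tray floor. Push here to send the tray home.
- flat_tin_center (a point): centre of the flat metal tin with a lid, 96 mm (its x) by 100 mm (its y) by 26 mm high, 0.21 to 0.42 kg: too wide for most grippers. It starts loose inside the tray, turned at most 0.15 rad from the tray's axes. Upright, z up.
- long_carton_center (a point): centre of the long cardboard carton with a paper band, 100 mm (its x) by 64 mm (its y) by 70 mm high, 0.15 to 0.31 kg, standing on the worktop. z up.
- mid_carton_center (a point): centre of the shorter cardboard carton with a paper band, 90 mm (its x) by 66 mm (its y) by 68 mm high, 0.2 kg, standing on the worktop. z up.
- square_caddy_center (a point): centre of the nearly square metal caddy with a lid, 70 mm (its x) by 66 mm (its y) by 64 mm high, 0.18 kg, standing on the worktop. z up.
- matchbox: bystander, loose: blue matchbox, 53 x 36 x 16 mm; origin at the centre of its underside
- pepper_mill: bystander, loose: turned wooden pepper mill, 58 mm across, 170 mm tall; origin at the centre of its underside
- jam_jar: bystander, loose: jam jar with a white lid, 68 mm across, 84 mm tall; origin at the centre of its underside
- tea_glass: bystander, loose: plain drinking glass, 80 mm across, 98 mm tall; origin at the centre of its underside
- spice3: bystander, loose: spice jar with a green cap, 46 mm across, 106 mm tall; origin at the centre of its underside
Not all that is in view belongs to the job. Leave any turquoise or yellow look-alike of the part that bears square_caddy_center alone.

How it is judged:
On the way:
1. all four pieces stand upright and flat on the floor of the tray, which is still pulled out (x of flat_tin_center in the frame of tray_floor between -0.037 and 0.037 m and y of flat_tin_center in the frame of tray_floor between -0.04 and 0.04 m and z of flat_tin_center in the frame of tray_floor between 0.009 and 0.017 m and angle between each of flat_tin_center, long_carton_center, mid_carton_center, square_caddy_center's own z axis and vertical below 0.08 rad and x of long_carton_center in the frame of tray_floor between -0.053 and 0.053 m and y of long_carton_center in the frame of tray_floor between -0.056 and 0.056 m and z of long_carton_center in the frame of tray_floor between 0.031 and 0.039 m and x of mid_carton_center in the frame of tray_floor between -0.052 and 0.052 m and y of mid_carton_center in the frame of tray_floor between -0.055 and 0.055 m and z of mid_carton_center in the frame of tray_floor between 0.03 and 0.038 m and x of square_caddy_center in the frame of tray_floor between -0.052 and 0.052 m and y of square_caddy_center in the frame of tray_floor between -0.055 and 0.055 m and z of square_caddy_center in the frame of tray_floor between 0.028 and 0.036 m and value of joint tray above 0.1 m), for 0.2 s.
At the end, for the whole second after the job is handed in: The tray is fully home (within 6 mm), and the flat tin, both cartons and the caddy all stand within its walls, upright (within 0.08 rad) and flat on its floor (within 4 mm), let go and at rest (x of flat_tin_center in the frame of tray_floor between -0.037 and 0.037 m and y of flat_tin_center in the frame of tray_floor between -0.04 and 0.04 m and z of flat_tin_center in the frame of tray_floor between 0.009 and 0.017 m and angle between each of flat_tin_center, long_carton_center, mid_carton_center, square_caddy_center's own z axis and vertical below 0.08 rad and x of long_carton_center in the frame of tray_floor between -0.053 and 0.053 m and y of long_carton_center in the frame of tray_floor between -0.056 and 0.056 m and z of long_carton_center in the frame of tray_floor between 0.031 and 0.039 m and x of mid_carton_center in the frame of tray_floor between -0.052 and 0.052 m and y of mid_carton_center in the frame of tray_floor between -0.055 and 0.055 m and z of mid_carton_center in the frame of tray_floor between 0.03 and 0.038 m and x of square_caddy_center in the frame of tray_floor between -0.052 and 0.052 m and y of square_caddy_center in the frame of tray_floor between -0.055 and 0.055 m and z of square_caddy_center in the frame of tray_floor between 0.028 and 0.036 m and linear speed of each of flat_tin, long_carton, mid_carton, square_caddy below 0.02 m/s and value of joint tray below 0.006 m); the robot touches nothing.
It fails at once if a bystander is shifted more than 30 mm or tipped over (distance of any of matchbox, pepper_mill, jam_jar, tea_glass, spice3 from where it was at the start of the episode above 0.03 m or angle between any of matchbox, pepper_mill, jam_jar, tea_glass, spice3's own z axis and vertical above 0.35 rad).
It fails at once if the flat tin is lifted out of the tray (height (world z) of flat_tin_center above 0.06 m).
It also fails if it takes over 72 s, if anything falls off the work surface, if the arm or the gripper's body presses on something with over 40 N, if the wrist force passes 120 N, or if a joint passes its speed limit or range.

ROBOT

A 7-joint arm with a two-finger parallel gripper is mounted at the origin on a cart in front of the work surface, level with it; the furniture and walls round the work are solid. World frame = base frame: x ahead of the robot, y to its left, z up, the work surface at z = 0. Lengths are in m, angles in rad, forces in N, time in s.
With the tool pointing down it reaches from about 0.4 to 0.85 m from the base axis. Payload 4.4 kg.
Tool frame: the origin (TCP) lies between the finger pads; the fingertips stand bot.tcp_to_tips ahead of it and the grasp point (between the pads) lies 11 mm behind it (bot.tcp_to_tips is the distance from the TCP to the fingertips, in m); z points along the fingers, y is the line along which they close (so a half turn about z gives the same grasp; the last joint's range is limited). The gripper opens to 94 mm and grips with 3 to 60 N. Pads are 16 mm wide; open, the fingers measure 119 mm over their backs; the gripper's body (75 mm by 177 mm) begins 78 mm behind the grasp point.
Start: joints at [-1.324, 0.628, 0.038, 1.517, -0.027, 0.996, -0.02], TCP at [0.2, 0.618, 0.213] pointing down, gripper open.
Joint ranges: [-3.06, 3.06], [-0.37, 2.12], [-1.25, 1.32], [0.18, 2.47], [-1.1, 4.24], [0.23, 1.98], [-2.94, 2.94]. Speed limits (rad/s): [2.57, 2.57, 3.14, 3.14, 3.14, 3.14, 3.14].

INTERFACE

Orientations are given as a unit quaternion [x, y, z, w].
In Python, from cell import read_state, eyes, job_done, find_in, regions_of, tip_of, bot gives the robot as it stands.
- The arm moves only by the shell command python3 -m creep 'ROWS' [FORCE]. ROWS is JSON, a list of rows, each a list of 3 entries, a list of its own where there are three numbers: the closure, from 0 (fully open) to 1 (shut), then the shift along the tool's x, y, z in cm, then the turn, a rotation vector about the tool's x, y, z in rad. In form: [[hand, [x, y, z], [rx, ry, rz]], ...]. A call has exactly 8 rows; each row shifts and turns the commanded pose from where the row before left it, along the tool's axes as they then stand; what a row does not reach is not made up. A row lasts 1/8 s, in which the tool goes at most 62.5 mm and 10.7 degrees, less where a joint would pass 70% of its speed; a pose out of reach is approached as far as the arm can. A call with a gripper value outside its range is refused whole. The fingers move at their own pace and stop on an object; FORCE is the grip in N (left out, the last holds). Time passes only in rows, so rows that do not move let the fingers close, or fill a call up. It gives the time, the measured TCP pose, the force, the opening and the grip force at its end, in the units of the state.
- read_state(): the state, without advancing time (a new reading comes with each control period).
- eyes.capture(name): name is "scene" or "top" or "wrist"; returns the picture (400x640x3 uint8, red, green, blue); there is no depth.
- eyes.camera_params(name): a dict with "intrinsics" (3x3 intrinsics, pixels), "k1" (the pictures are not rectified: a ray, as slopes to the right and down, at radius r is drawn at 1 + k1 r^2 times it, then the intrinsics apply), "camera_from_world" (4x4, takes a point from world to camera coordinates). Camera axes: x right, y down, z forward; pixel columns grow to the right and rows downward; lengths in m; the calibration is good to about 2 mm. A picture is of the moment at which its call begins: read the wrist's pose just before it. camera_params takes no time and is no camera call; for the wrist camera it gives the pose at the moment of the call.
- job_done(): hands the job in; it is judged then, once.
Trained networks look in the newest picture that a camera, given by its name, has taken for a name from the list of things; names that differ only in an ending like _2 or _b are one class to them, and where a whole thing is asked for, a point or a joint stands for the part that bears it (a point fixed in the world has none). Each returns a list of dicts, best first, with "score" (0 to 1); they miss things now and then, are a little off and sometimes report something else, mostly with a low value. They report only what shows in the picture. A call takes as long as a camera call. They do not tell look-alikes from the thing itself.
- find_in(label, camera): "box" ([left, top, right, bottom] in pixels, round what is visible of it).
- regions_of(label, camera): "pixels" (400x640 bool, what is visible of it) and "box" ([left, top, right, bottom] in pixels, round what is visible of it).
- tip_of(label, camera): "location" ([column, row] in pixels: a listed point, or the origin of a listed thing).
The state is a dict: "time_s": time; "joint_pos": joint angles; "dq": joint speeds; "tau": joint torques, N m; "position": TCP position; "tcp_rot": TCP orientation; "ft_force": force on the tool from outside, world axes, zero at the start; "wrist_torque": the same for the moment, N m; "gripper_width": finger opening in m; "grasp_force": force on a finger pad.
Only numpy, scipy, OpenCV 4.12 (cv2) and the standard library are available. Lean on these libraries where they do the work, as an engineer would, in place of code of your own. Each camera call takes 0.05 s, during which the arm holds its last target. There are 200 camera calls.

## Working session

There is one attempt and no reset: what is moved stays moved. The work goes in short steps, Python scripts to look and compute and a shell command to move; the robot and the scene stay as the last step left them, time stands still between calls to the robot, and variables do not carry over. Pictures are saved under pics/ and viewed, at most 10 in all, crops included, and the job is handed in when it is done.

```bash
ls; mkdir -p pics
cat > h.py <<'E'
import numpy as np, cv2
from cell import *
def ray(cam,px,P=None):
    P=P or eyes.camera_params(cam);K=np.array(P["intrinsics"],float);T=np.array(P["camera_from_world"],float)
    d=(np.array(px,float)-K[:2,2])/[K[0,0],K[1,1]]
    u=d.copy()
    for _ in range(20): u=d/(1+P["k1"]*(u@u))
    R=T[:3,:3]; return -R.T@T[:3,3], R.T@np.r_[u,1]
def atz(cam,px,z,P=None):
    o,d=ray(cam,px,P); return o+d*(z-o[2])/d[2]
def proj(cam,p,P=None):
    P=P or eyes.camera_params(cam);K=np.array(P["intrinsics"],float);T=np.array(P["camera_from_world"],float)
    c=T[:3,:3]@p+T[:3,3];s=c[:2]/c[2];s=s*(1+P["k1"]*(s@s));return K[:2,:2]@s+K[:2,2]
def save(cam,name):
    im=eyes.capture(cam);cv2.imwrite(f"pics/{name}.png",im[:,:,::-1]);return im
E
python3 - <<'E'
from h import *
s=read_state();print(s["position"],s["tcp_rot"],bot.tcp_to_tips,s["time_s"])
H=dict(tray_floor=.012,stand_front=.102,tray_front=.02,flat_tin_center=.025,long_carton_center=.035,mid_carton_center=.034,square_caddy_center=.032,matchbox=0,pepper_mill=0,jam_jar=0,tea_glass=0,spice3=0)
ims=[save(c,c+"0") for c in("top","scene")]
for c in("top","scene"):
    P=eyes.camera_params(c);o,_=ray(c,(320,200),P);print(c,"cam at",o.round(3))
    for l,z in H.items():
        for d in tip_of(l,c)[:3]:
            print(l,np.round(d["score"],2),np.round(d["location"],1),atz(c,d["location"],z,P).round(4)[:2])
E
```

```text
pics
[0.19978667 0.61786325 0.21257855] [ 1.55754979e-01  9.87795292e-01 -9.11592963e-04 -1.28880163e-04] 0.008 0.0
top cam at [0.417 0.317 1.099]
tray_floor 0.88 [428.  204.1] [ 0.5902 -0.0318]
stand_front 0.51 [365.9 273.3] [0.3905 0.1777]
tray_front 0.69 [431.9 235.6] [ 0.494 -0.035]
flat_tin_center 0.74 [432.8 200.1] [ 0.6001 -0.0432]
flat_tin_center 0.61 [431.6 235.9] [ 0.4927 -0.0324]
long_carton_center 0.72 [263.1 229.1] [0.5193 0.462 ]
mid_carton_center 0.59 [324.3 256. ] [0.4399 0.2864]
square_caddy_center 0.74 [363.2 200.7] [0.5997 0.1686]
square_caddy_center 0.65 [207.4 246.2] [0.472  0.6228]
square_caddy_center 0.6 [325.3 197. ] [0.6121 0.2805]
matchbox 0.62 [364.3 272. ] [0.3917 0.1681]
pepper_mill 0.76 [340.3 156.6] [0.7449 0.2306]
jam_jar 0.75 [279.  177.5] [0.6802 0.4201]
tea_glass 0.83 [309.6 169.2] [0.7054 0.3262]
tea_glass 0.49 [323.  193.7] [0.6282 0.2862]
spice3 0.75 [245.8 194.6] [0.6281 0.5205]
spice3 0.32 [435.  160.2] [ 0.7316 -0.0679]
scene cam at [ 0.276 -0.227  0.861]
tray_floor 0.84 [390. 316.] [ 0.5901 -0.0374]
tray_floor 0.16 [332.2 213.6] [0.6229 0.292
[... 160 characters left out ...]
on_center 0.78 [280.7 184. ] [0.5336 0.4471]
mid_carton_center 0.65 [272.4 236.1] [0.4344 0.2911]
square_caddy_center 0.91 [350.7 242.5] [0.6095 0.1736]
square_caddy_center 0.73 [332.1 212. ] [0.6173 0.2848]
square_caddy_center 0.6 [240.6 154.2] [0.4754 0.627 ]
matchbox 0.74 [279.3 286. ] [0.3929 0.1666]
matchbox 0.17 [337.3 211.5] [0.6449 0.2987]
pepper_mill 0.62 [381.9 215.6] [0.7522 0.2229]
jam_jar 0.62 [432.9 276. ] [ 0.7567 -0.0024]
jam_jar 0.58 [321.7 177.4] [0.6709 0.4383]
jam_jar 0.23 [390.8 317. ] [ 0.5948 -0.0377]
tea_glass 0.63 [350.9 194.7] [0.7145 0.3336]
spice3 0.65 [301.4 167.7] [0.6338 0.5067]
spice3 0.35 [280.6 183.1] [0.5458 0.4791]
spice3 0.23 [335.3 212.4] [0.638  0.2987]
```

View pics/top0.png

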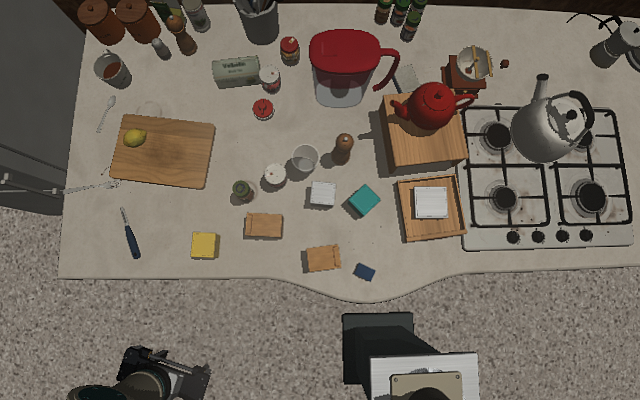

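View pics/scene0.png

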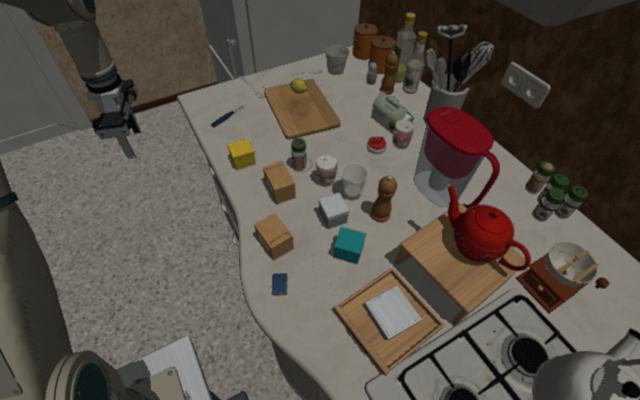

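The top view shows the tray at about (432,208) with the white tin in it. The real caddy is the grey-white box at (323,194). The turquoise box (364,200) and the yellow box (204,245) are decoys. The cartons are at (263,226) and (323,258). Next I'll go above the tray.

```bash
python3 -m creep '[[0.35,[-4.2,-4.3,-0.4],[0,0,0]],[0.35,[-4.2,-4.3,-0.4],[0,0,0]],[0.35,[-4.2,-4.3,-0.4],[0,0,0]],[0.35,[-4.2,-4.3,-0.4],[0,0,0]],[0.35,[-4.2,-4.3,-0.4],[0,0,0]],[0.35,[-4.2,-4.3,-0.4],[0,0,0]],[0.35,[-4.2,-4.3,-0.4],[0,0,0]],[0.35,[-4.2,-4.3,-0.4],[0,0,0]]]' 20
python3 -m creep '[[0.35,[-4.2,-4.3,0],[0,0,0]],[0.35,[-4.2,-4.3,0],[0,0,0]],[0.35,[-4.2,-4.3,0],[0,0,0]],[0.35,[-4.2,-4.3,0],[0,0,0]],[0.35,[0,0,0],[0,0,-0.18]],[0.35,[0,0,0],[0,0,-0.18]],[0.35,[0,0,0],[0,0,0]],[0.35,[0,0,0],[0,0,0]]]'
cat >> h.py <<'E'
def pose():
    s=read_state();p=np.array(s["position"]);q=s["tcp_rot"]
    from scipy.spatial.transform import Rotation as Ro
    R=Ro.from_quat(q).as_matrix();return p,R,np.arctan2(R[1,1],R[0,1])
def go(x,y,z,head=None):
    "shift in tool axes (cm) now, and turn rz; and the shift if turned first"
    p,R,h=pose();d=np.array([x,y,z])-p;print("pos",p.round(4),"head",round(h,3),"shift",(R.T@d*100).round(2),end=" ")
    if head is not None:
        t=(head-h+np.pi/2)%np.pi-np.pi/2
        c,s=np.cos(t),np.sin(t);Rw=np.array([[c,-s,0],[s,c,0],[0,0,1]])@R
        print("rz",round(-t,3),"shift after turn",(Rw.T@d*100).round(2),end=" ")
    print()
E
python3 - <<'E'
from h import *
go(.53,-.03,.25,1.57)
P=eyes.camera_params("wrist");print(ray("wrist",(320,200),P))
save("wrist","w1")
for l,z in dict(tray_floor=.012,stand_front=.102,tray_front=.02,flat_tin_center=.025).items():
    for d in tip_of(l,"wrist")[:2]: print(l,d["score"],d["location"],atz("wrist",d["location"],z,P).round(4))
E
```

```text
time_s: 2.3
position: [0.4147, 0.1861, 0.246]
tcp_rot: [0.156, 0.988, 0.0, 0.0]
ft_force: [1.2, 1.3, 0.5]
gripper_width: 0.0613
grasp_force: 0.0
time_s: 3.3
position: [0.5207, -0.0275, 0.2456]
tcp_rot: [-0.022, 1.0, 0.0, 0.0]
ft_force: [-0.2, -0.2, 0.4]
gripper_width: 0.0609
grasp_force: 0.0
pos [ 0.5207 -0.0275  0.2456] head 1.615 shift [-0.91 -0.29 -0.44] rz 0.045 shift after turn [-0.93 -0.24 -0.44] 
(array([ 0.43874881, -0.0316819 ,  0.41650916]), array([ 0.26762768,  0.00621459, -0.96361365]))
flat_tin_center 0.85 [315.7, 237.6] [ 0.5957 -0.0324  0.025 ]
```

View pics/w1.png

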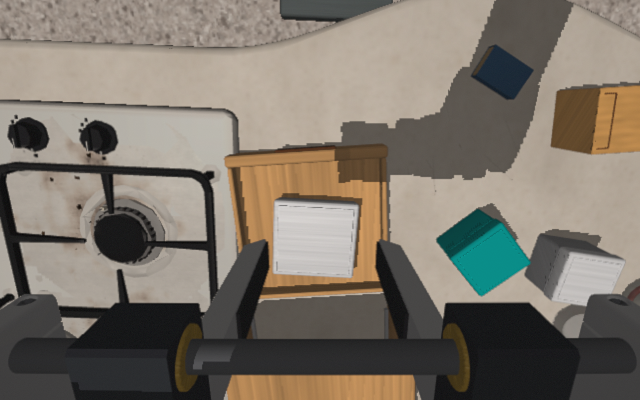

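The wrist view shows the tray's front board top running (227,158)-(386,146). The tin's top corners are at (276,197), (358,202), (353,277) and (274,273).

Run:
```python
from h import *
P=eyes.camera_params("wrist")
F=[atz("wrist",p,.03,P)[:2] for p in[(226,158),(387,146),(386,292),(238,297)]]
T=[atz("wrist",p,.038,P)[:2] for p in[(276,197),(358,202),(353,277),(274,273)]]
for n,Q in(("tray",F),("tin",T)):
    Q=np.array(Q);print(n,Q.round(4).tolist(),Q.mean(0).round(4),"len",[round(float(np.linalg.norm(Q[i]-Q[(i+1)%4])),4) for i in range(4)],
    "yaws",np.arctan2(*( -(Q[1]-Q[0])*[1,-1])[[0,1]]).round(3),np.arctan2(*(Q[2]-Q[1])[::-1]).round(3),np.arctan2(*(Q[3]-Q[0])[::-1]).round(3),np.arctan2(*( -(Q[2]-Q[3])*[1,-1])[[0,1]]).round(3))
im=cv2.imread("pics/w1.png");cv2.imwrite("pics/w1c.png",cv2.resize(im[130:310,210:410],None,fx=3.2,fy=3.2,interpolation=cv2.INTER_CUBIC))
```

```text
tray [[0.5016, -0.138], [0.4795, 0.0435], [0.6641, 0.0609], [0.6803, -0.1284]] [ 0.5814 -0.0405] len [0.1829, 0.1854, 0.19, 0.179] yaws 0.121 0.094 0.054 0.086
tin [[0.5427, -0.0797], [0.5442, 0.0149], [0.6405, 0.0161], [0.6396, -0.0813]] [ 0.5917 -0.0325] len [0.0947, 0.0963, 0.0975, 0.097] yaws -0.016 0.013 -0.016 -0.009
```

View pics/w1c.png

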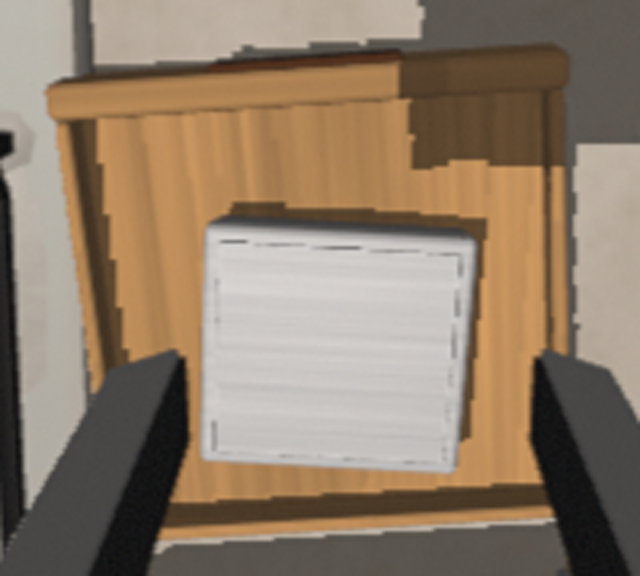

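Run:
```python
from h import *
P=eyes.camera_params("wrist")
for n,a,b in(("front out",(225.5,157),(387,145.5)),("front in",(229,167.5),(386.5,157.5)),("back out",(260,300.3),(381.9,292.5)),("right in",(380.3,159.7),(381.3,239)),("left in",(240.3,168),(247,253)),("left out",(229.5,168),(240,253)),("right out",(386.5,160),(388,240))):
    A,B=[atz("wrist",p,.03,P)[:2] for p in(a,b)];d=B-A
    print(n,A.round(4),B.round(4),round(float(np.arctan2(d[1],d[0])),3), round(float(np.arctan2(-d[0],d[1])),3))
```

```text
front out [ 0.5004 -0.1386] [0.4789 0.0435] 1.688 0.118
front in [ 0.5123 -0.1349] [0.4924 0.0442] 1.681 0.111
back out [ 0.6838 -0.1002] [0.665  0.0557] 1.69 0.12
right in [0.4953 0.0374] [0.5918 0.0478] 0.108 -1.463
left in [ 0.5123 -0.122 ] [ 0.6181 -0.1159] 0.058 -1.513
left out [ 0.5129 -0.1344] [ 0.6185 -0.1245] 0.093 -1.478
right out [0.4953 0.0445] [0.5927 0.0561] 0.119 -1.452
```

```bash
cat >> h.py <<'E'
YAW=.115;C=np.array([.586,-.0357]);U=np.array([np.cos(YAW),np.sin(YAW)]);V=np.array([-U[1],U[0]])
def got(a,b,z,head=None):
    w=C+U*a*1e-3+V*b*1e-3;p=pose()[0][:2]-C;print("tray mm",(p@U*1e3).round(1),(p@V*1e3).round(1),end=" ");go(w[0],w[1],z,head)
E
python3 -c "
from h import *
got(-65,0,.025,YAW+np.pi/2)"
```

```text
tray mm -63.9 15.8 pos [ 0.5208 -0.0273  0.2455] head 1.618 shift [ 1.000e-02 -1.580e+00  2.205e+01] rz -0.068 shift after turn [ 0.11 -1.58 22.05]
```

```bash
python3 -m creep '[[0.35,[0.1,-1.6,4],[0,0,-0.068]],[0.35,[0,0,5.5],[0,0,0]],[0.35,[0,0,5.5],[0,0,0]],[0.35,[0,0,5],[0,0,0]],[0.35,[0,0,2],[0,0,0]],[0.35,[0,0,0],[0,0,0]],[0.35,[-1,0,0],[0,0,0]],[0.35,[-1,0,0],[0,0,0]]]'
python3 -m creep '[[0.35,[-0.8,0,0],[0,0,0]],[0.35,[-0.7,0,0],[0,0,0]],[0.35,[-0.5,0,0],[0,0,0]],[0.35,[-0.4,0,0],[0,0,0]],[0.35,[-0.2,0,0],[0,0,0]],[0.35,[0,0,0],[0,0,0]],[0.35,[0,0,0],[0,0,0]],[0.35,[0,0,0],[0,0,0]]]'
python3 - <<'E'
from h import *
got(-20,0,.025,YAW+np.pi/2); print(read_state()["ft_force"])
save("wrist","w2")
E
```

```text
time_s: 4.55
position: [0.5419, -0.0415, 0.0267]
tcp_rot: [-0.057, 0.998, -0.0, 0.001]
ft_force: [-0.4, -1.0, 0.2]
gripper_width: 0.0611
grasp_force: 0.5
time_s: 5.55
position: [0.563, -0.0385, 0.0251]
tcp_rot: [-0.057, 0.998, 0.0, -0.003]
ft_force: [-6.6, -1.5, 6.2]
gripper_width: 0.0609
grasp_force: 3.6
tray mm -23.2 -0.1 pos [ 0.563  -0.0385  0.0251] head 1.686 shift [-0.32  0.01  0.01] rz -0.0 shift after turn [-0.32  0.01  0.01] 
[-6.56601075 -1.4625807   6.21155054]
```

View pics/w2.png

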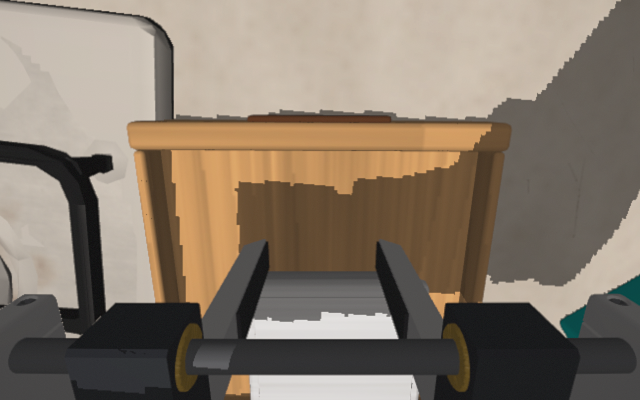

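```bash
python3 -m creep '[[0.45,[0.8,0,0],[0,0,0]],[0.45,[0,0,-5],[0,0,0]],[0.45,[-2.65,3.5,-2],[0,0,0]],[0.45,[-2.65,3.4,0],[0,0,0]],[0.45,[0,0,0],[0,0,0.1745]],[0.45,[0,0,0],[0,0,0.1745]],[0.45,[0,0,0],[0,0,0.1745]],[0.45,[0,0,0],[0,0,0.1745]]]'
python3 -m creep '[[0.45,[0,0,0],[0,0,0.1745]],[0.45,[0,0,0],[0,0,0.1745]],[0.45,[0,0,0],[0,0,0.1745]],[0.45,[0,0,0],[0,0,0.1745]],[0.45,[0,0,0],[0,0,0.1745]],[0.45,[0,0,0],[0,0,0]],[0.45,[0,0,0],[0,0,0]],[0.45,[0,0,0],[0,0,0]]]'
python3 -c "
from h import *
got(25,69,.025,YAW);print(read_state()['joint_pos'])
save('wrist','w3')"
```

```text
time_s: 6.6
position: [0.6041, 0.0358, 0.0956]
tcp_rot: [0.29, 0.957, 0.001, 0.001]
ft_force: [-0.3, 1.0, -0.7]
gripper_width: 0.052
grasp_force: 0.0
time_s: 7.6
position: [0.6032, 0.0354, 0.0955]
tcp_rot: [0.665, 0.747, 0.0, 0.0]
ft_force: [0.5, 0.3, 0.1]
gripper_width: 0.0519
grasp_force: 0.0
tray mm 25.2 68.7 pos [0.6032 0.0354 0.0955] head 0.117 shift [ 0.03 -0.03  7.05] rz 0.002 shift after turn [ 0.03 -0.03  7.05] 
[-0.40601749  0.76612593  0.49995456  1.7646284  -0.51375408  0.7434516
  0.47954239]
```

View pics/w3.png

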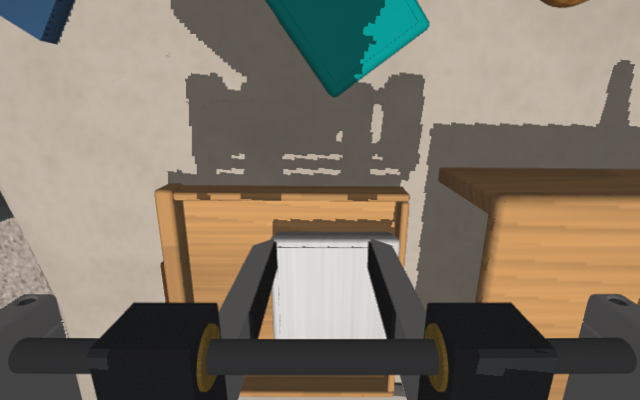

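```bash
python3 -c "
from h import *
P=eyes.camera_params('wrist')
for n,p,z in(('tin edge L',(274,236),.038),('tin edge R',(396,236),.038),('wall in',(290,196),.03),('wall out',(290,189),.03),('front in',(182,230),.03),('back in',(398,215),.03)):
    q=atz('wrist',p,z,P)[:2]-C;print(n,(q@U*1e3).round(1),(q@V*1e3).round(1))"
```

```text
tin edge L -9.4 59.7
tin edge R 78.3 59.8
wall in 2.1 87.3
wall out 2.2 92.5
front in -78.6 61.1
back in 80.6 73.1
```

```bash
python3 -m creep '[[0.45,[0,0,4],[0,0,0]],[0.45,[0,0,3],[0,0,0]],[0.45,[0,0,0],[0,0,0]],[0.45,[-1,0,0],[0,0,0]],[0.45,[-1,0,0],[0,0,0]],[0.45,[-1,0,0],[0,0,0]],[0.45,[-0.7,0,0],[0,0,0]],[0.45,[-0.6,0,0],[0,0,0]]]'
python3 -m creep '[[0.45,[-0.3,0,0],[0,0,0]],[0.45,[-0.3,0,0],[0,0,0]],[0.45,[-0.1,0,0],[0,0,0]],[0.45,[0,0,0],[0,0,0]],[0.45,[0,0,0],[0,0,0]],[0.45,[0,0,0],[0,0,0]],[0.45,[0,0,0],[0,0,0]],[0.45,[0,0,0],[0,0,0]]]'
python3 -c "
from h import *
got(25,20,.025,YAW);print(read_state()['ft_force'])"
```

```text
time_s: 8.65
position: [0.6085, -0.0075, 0.0259]
tcp_rot: [0.665, 0.747, 0.001, 0.0]
ft_force: [-0.6, 3.1, 1.7]
gripper_width: 0.0515
grasp_force: 1.5
time_s: 9.65
position: [0.6086, -0.0116, 0.0255]
tcp_rot: [0.665, 0.747, 0.001, -0.001]
ft_force: [-1.6, 5.9, 5.2]
gripper_width: 0.0515
grasp_force: 3.3
tray mm 25.2 21.4 pos [ 0.6086 -0.0116  0.0255] head 0.117 shift [-0.14 -0.02  0.05] rz 0.002 shift after turn [-0.14 -0.02  0.05] 
[-1.62762656  5.87737979  5.15557028]
```

```bash
python3 -m creep '[[0.45,[0.5,0,-5.8],[0,0,0]],[0,[0,0,-6],[0,0,0]],[0,[5.3,-1.84,-1.2],[0,0,0]],[0,[5.3,-1.84,-1.2],[0,0,0]],[0,[5.3,-1.84,-1.2],[0,0,0]],[0,[5.3,-1.84,-1.2],[0,0,0]],[0,[5.3,-1.84,-1.2],[0,0,0]],[0,[5.3,-1.84,-1.2],[0,0,0]]]'
python3 -m creep '[[0,[5.3,-1.84,0],[0,0,0]],[0,[0,0,0],[0,0,0]],[0,[0,0,0],[0,0,0]],[0,[0,0,0],[0,0,0]],[0,[0,0,0],[0,0,0]],[0,[0,0,0],[0,0,0]],[0,[0,0,0],[0,0,0]],[0,[0,0,0],[0,0,0]]]'
cat >> h.py <<'E'
def top_rect(cam,label,H,near,P=None,maxd=.06):
    "fit the top face: region mask -> minAreaRect of mask pixels whose brightness is the top's; corners on plane z=H"
    P=P or eyes.camera_params(cam)
    for r in regions_of(label,cam):
        m=r["pixels"].astype(np.uint8);ys,xs=np.nonzero(m)
        c=atz(cam,(xs.mean(),ys.mean()),H,P)[:2]
        print(label,"score",round(r["score"],2),"box",np.round(r["box"]),"c",c.round(3))
E
python3 - <<'E'
from h import *
pose();P=eyes.camera_params("wrist");save("wrist","w4");go(.437,.289,.04)
top_rect("wrist","mid_carton_center",.068,None,P)
for d in tip_of("mid_carton_center","wrist"): print(d,atz("wrist",d["location"],.034,P))
E
```

```text
time_s: 10.65
position: [0.4616, 0.2943, 0.2157]
tcp_rot: [0.665, 0.746, -0.0, 0.001]
ft_force: [1.0, 0.3, -0.1]
gripper_width: 0.0938
grasp_force: 0.0
time_s: 11.65
position: [0.4375, 0.3443, 0.2155]
tcp_rot: [0.665, 0.747, -0.0, -0.0]
ft_force: [0.0, 0.7, -0.1]
gripper_width: 0.0938
grasp_force: 0.0
pos [0.4375 0.3444 0.2155] head 0.115 shift [-5.49 -0.69 17.55] 
mid_carton_center score 0.63 box [278. 187. 351. 285.] c [0.435 0.299]
```

View pics/w4.png

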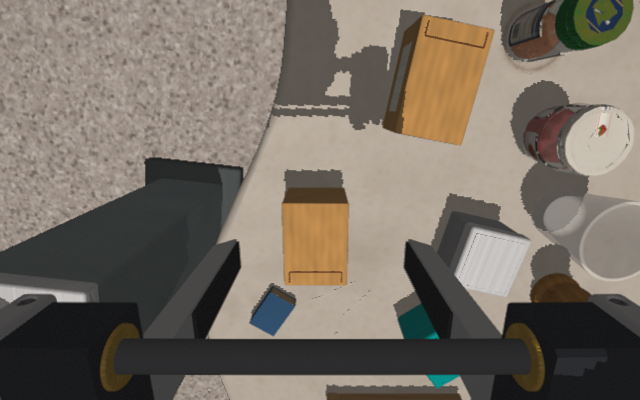

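```bash
cat >> h.py <<'E'
def quad(n,Q,z,P,cam="wrist"):
    Q=np.array([atz(cam,p,z,P)[:2] for p in Q]);e=[Q[(i+1)%4]-Q[i] for i in range(4)]
    print(n,"centre",Q.mean(0).round(4),"len",[round(float(np.linalg.norm(x)),4) for x in e],"dir",[round(float(np.arctan2(x[1],x[0])%np.pi),3) for x in e]);return Q.mean(0)
E
python3 - <<'E'
from h import *
P=eyes.camera_params("wrist")
m=quad("mid",[(283,204),(348,203),(349,284),(284,286)],.068,P)
quad("long",[(426,16),(494,30),(462,145),(386,129)],.070,P)
quad("caddy",[(470,221),(529,241),(508,294),(455,280)],.064,P)
go(m[0],m[1],.043)
E
```

```text
mid centre [0.4377 0.2892] len [0.0632, 0.0882, 0.0681, 0.0895] dir [0.132, 1.72, 0.15, 1.666]
long centre [0.53   0.4566] len [0.0595, 0.0981, 0.0724, 0.0971] dir [3.082, 1.518, 3.058, 1.386]
caddy centre [0.6196 0.2926] len [0.067, 0.0624, 0.0614, 0.0664] dir [2.928, 1.491, 2.978, 1.569]
pos [0.4374 0.3444 0.2155] head 0.116 shift [-5.49 -0.61 17.25]
```

```bash
python3 -m creep '[[0,[-5.5,-0.6,2],[0,0,-0.015]],[0,[0,0,5.5],[0,0,0]],[0,[0,0,5.5],[0,0,0]],[0,[0,0,4.2],[0,0,0]],[0,[0,0,0],[0,0,0]],[1,[0,0,0],[0,0,0]],[1,[0,0,0],[0,0,0]],[1,[0,0,0],[0,0,0]]]' 25
python3 -c "
from h import *
got(-36,51,.043,YAW+np.pi/2)"
```

```text
time_s: 12.8
position: [0.4382, 0.2897, 0.0448]
tcp_rot: [0.659, 0.752, 0.001, -0.0]
ft_force: [-2.0, -1.3, 2.0]
gripper_width: 0.0679
grasp_force: 0.9
tray mm -109.5 340.2 pos [0.4382 0.2897 0.0448] head 0.131 shift [-29.04   6.89   0.15] rz -1.555 shift after turn [ -7.35 -28.92   0.13]
```

```bash
python3 -m creep '[[1,[0,0,0],[0,0,0]],[1,[0,0,-4.5],[0,0,0]],[1,[0,0,-4.5],[0,0,-0.175]],[1,[-5.96,0.35,0],[0,0,0]],[1,[-5.96,0.35,0],[0,0,0]],[1,[-5.96,0.35,0],[0,0,0]],[1,[-5.96,0.35,0],[0,0,0]],[1,[-5.96,0.35,0],[0,0,0]]]' 25
python3 -m creep '[[1,[0,0,0],[0,0,-0.1725]],[1,[0,0,0],[0,0,-0.1725]],[1,[0,0,0],[0,0,-0.1725]],[1,[0,0,0],[0,0,-0.1725]],[1,[0,0,0],[0,0,-0.1725]],[1,[0,0,0],[0,0,-0.1725]],[1,[0,0,0],[0,0,-0.1725]],[1,[0,0,0],[0,0,-0.1725]]]'
python3 -c "
from h import *
got(-36,51,.056,YAW+np.pi/2)
P=eyes.camera_params('wrist');save('wrist','w5')"
```

```text
time_s: 13.8
position: [0.5446, 0.0085, 0.1337]
tcp_rot: [0.591, 0.807, 0.0, 0.0]
ft_force: [0.7, 1.2, -1.3]
gripper_width: 0.0659
grasp_force: 25.0
time_s: 14.8
position: [0.5439, 0.0099, 0.1336]
tcp_rot: [-0.06, 0.998, -0.0, -0.0]
ft_force: [0.0, 0.4, -3.3]
gripper_width: 0.0661
grasp_force: 25.0
tray mm -36.6 50.2 pos [0.5439 0.0099 0.1336] head 1.691 shift [-0.06  0.09  7.76] rz 0.005 shift after turn [-0.06  0.09  7.76]
```

View pics/w5.png

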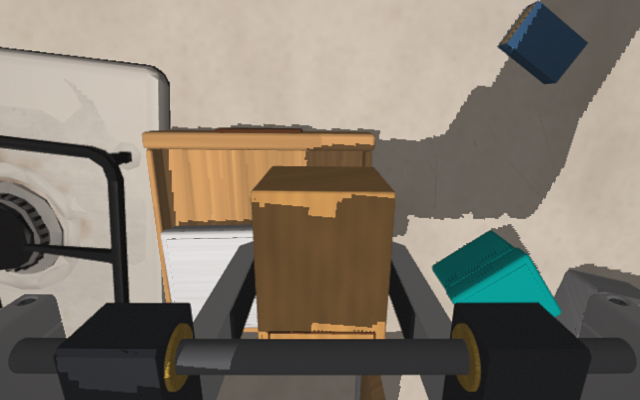

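```bash
python3 -c "
from h import *
P=eyes.camera_params('wrist');p=pose()[0];
for n,q,z in(('cart FL',(252,192),.157),('cart FR',(394,193),.157),('bot FL',(267,168),.089),('bot FR',(378,168),.089),('wall front in',(172,150),.03),('front in R',(370,150),.03),('front out',(143,133),.03),('front outR',(379,134),.03),('tin',(162,232),.038),('tin R',(250,230),.038)):
    w=atz('wrist',q,z,P)[:2]-C;print(n,(w@U*1e3).round(1),(w@V*1e3).round(1))
d=p[:2]-C;print(d@U,d@V)
"
```

```text
cart FL -81.0 17.8
cart FR -81.2 81.3
bot FL -79.6 13.9
bot FR -80.4 84.9
wall front in -82.9 -71.6
front in R -84.4 87.6
front out -96.1 -93.3
front outR -97.1 94.1
tin -15.4 -84.3
tin R -18.0 -10.3
-0.036500671388937984 0.05003071218240393
```

```bash
python3 -m creep '[[1,[0,0,4],[0,0,0.005]],[1,[0,0,2.6],[0,0,0]],[1,[0,0,1.1],[0,0,0]],[1,[0,0,0.1],[0,0,0]],[1,[0.15,0.25,0],[0,0,0]],[1,[0.15,0.2,0],[0,0,0]],[1,[0,0,0],[0,0,0]],[1,[0,0,0],[0,0,0]]]'
python3 -c "
from h import *
got(-36,51,.056,YAW+np.pi/2);print(read_state()['ft_force'])"
```

```text
time_s: 15.85
position: [0.5437, 0.0108, 0.0564]
tcp_rot: [-0.054, 0.999, -0.002, 0.003]
ft_force: [3.8, -7.3, -4.5]
gripper_width: 0.0654
grasp_force: 25.0
tray mm -36.7 51.0 pos [0.5437 0.0108 0.0564] head 1.679 shift [-0.07 -0.    0.04] rz -0.007 shift after turn [-0.07 -0.    0.04] 
[ 3.84987051 -7.29262107 -4.45085763]
```

```bash
python3 -m creep '[[0,[0,0,0],[0,0,0]],[0,[0,0,0],[0,0,0]],[0,[0,0,-5.3],[0,0,0]],[0,[0,0,-5.3],[0,0,0]],[0,[0,0,-5.3],[0,0,0.175]],[0,[0,5.66,0],[0,0,0]],[0,[0,5.66,0],[0,0,0]],[0,[0,5.66,0],[0,0,0]]]'
python3 -m creep '[[0,[0,5.66,0],[0,0,0]],[0,[0,5.66,0],[0,0,0]],[0,[0,0,0],[0,0,0]],[0,[0,0,0],[0,0,0]],[0,[0,0,0],[0,0,0]],[0,[0,0,0],[0,0,0]],[0,[0,0,0],[0,0,0]],[0,[0,0,0],[0,0,0]]]'
python3 - <<'E'
from h import *
go(.6196,.2926,.043);P=eyes.camera_params("wrist");im=save("wrist","w6")
d=regions_of("square_caddy_center","wrist")
M=np.zeros((400,640),bool)
for r in d:
    m=r["pixels"];rgb=im[m].mean(0).round(0);print(round(r["score"],2),np.round(r["box"]),rgb)
    if abs(rgb[0]-rgb[1])<25 and abs(rgb[1]-rgb[2])<25 and r["score"]>.3:
        g=cv2.cvtColor(im,cv2.COLOR_RGB2GRAY);v=g[m];t,_=cv2.threshold(v.astype(np.uint8),0,255,cv2.THRESH_OTSU)
        b=((g>t)&m).astype(np.uint8);b=cv2.morphologyEx(b,cv2.MORPH_CLOSE,np.ones((7,7)));b=cv2.morphologyEx(b,cv2.MORPH_OPEN,np.ones((5,5)))
        cs,_=cv2.findContours(b,cv2.RETR_EXTERNAL,cv2.CHAIN_APPROX_NONE);k=max(cs,key=cv2.contourArea)
        w=np.array([atz("wrist",p[0],.064,P)[:2] for p in k]);(c,s,a)=cv2.minAreaRect((w*1e3).astype(np.float32));print("otsu",t,"centre",c,"size",s,"ang(deg of 1st side)",a)
        q=cv2.approxPolyDP(k,8,True)[:,0];print(q.tolist())
        if len(q)==4: quad("caddy",q,.064,P)
x0=im[:, :];
E
```

```text
time_s: 16.85
position: [0.5511, 0.1862, 0.215]
tcp_rot: [0.032, 0.999, 0.0, -0.0]
ft_force: [0.5, 0.7, 0.0]
gripper_width: 0.0942
grasp_force: 0.0
time_s: 17.85
position: [0.5592, 0.2963, 0.2146]
tcp_rot: [0.033, 0.999, 0.0, -0.0]
ft_force: [-0.4, -0.3, 0.2]
gripper_width: 0.094
grasp_force: 0.0
pos [0.5592 0.2963 0.2146] head 1.505 shift [-6.05  0.02 17.16] 
0.89 [156. 185. 253. 269.] [ 13. 117. 113.]
0.74 [282. 206. 352. 280.] [164. 161. 159.]
otsu 125.0 centre (619.6840209960938, 287.64947509765625) size (69.2735595703125, 64.3116455078125) ang(deg of 1st side) 84.4236831665039
[[285, 220], [285, 276], [348, 278], [351, 223]]
caddy centre [0.619  0.2871] len [0.062, 0.0661, 0.0612, 0.0659] dir [3.045, 1.47, 3.049, 1.457]
0.6 [588.  46. 640. 121.] [106.  87.  11.]
```

```bash
python3 -m creep '[[0.15,[-6,-0.5,0],[0,0,0]],[0.15,[0,0,0],[0,0,0.178]],[0.15,[0,0,0],[0,0,0.178]],[0.15,[0,0,0],[0,0,0.178]],[0.15,[0,0,0],[0,0,0.178]],[0.15,[0,0,0],[0,0,0.178]],[0.15,[0,0,0],[0,0,0.178]],[0.15,[0,0,0],[0,0,0.178]]]'
python3 -m creep '[[0.15,[0,0,0],[0,0,0.178]],[0.15,[0,0,0],[0,0,0.178]],[0.15,[0,0,5.7],[0,0,0]],[0.15,[0,0,5.7],[0,0,0]],[0.15,[0,0,4],[0,0,0]],[0.15,[0,0,1.9],[0,0,0]],[0.15,[0,0,0],[0,0,0]],[0.15,[0,0,0],[0,0,0]]]'
python3 -c "
from h import *
go(.6194,.2875,.041,-.097)"
```

```text
time_s: 18.95
position: [0.6186, 0.2879, 0.2144]
tcp_rot: [0.612, 0.791, 0.0, -0.0]
ft_force: [-0.5, 0.7, -0.5]
gripper_width: 0.0797
grasp_force: 0.0
time_s: 19.95
position: [0.6202, 0.2881, 0.0434]
tcp_rot: [0.74, 0.672, 0.001, 0.001]
ft_force: [-0.4, -0.2, 0.6]
gripper_width: 0.0801
grasp_force: 0.0
pos [0.6202 0.2881 0.0434] head -0.096 shift [-0.07 -0.08  0.24] rz 0.001 shift after turn [-0.07 -0.08  0.24]
```

```bash
python3 -m creep '[[1,[0,0,0.2],[0,0,0]],[1,[0,0,0],[0,0,0]],[1,[0,0,0],[0,0,0]],[1,[0,0,-4.5],[0,0,-0.178]],[1,[0,0,-4.5],[0,0,-0.178]],[1,[-5.23,-1.29,0],[0,0,0]],[1,[-5.23,-1.29,0],[0,0,0]],[1,[-5.23,-1.29,0],[0,0,0]]]' 25
python3 -m creep '[[1,[-5.23,-1.29,0],[0,0,0]],[1,[-5.23,-1.29,0],[0,0,0]],[1,[0,0,0],[0,0,-0.178]],[1,[0,0,0],[0,0,-0.178]],[1,[0,0,0],[0,0,-0.178]],[1,[0,0,0],[0,0,-0.178]],[1,[0,0,0],[0,0,-0.178]],[1,[0,0,0],[0,0,-0.178]]]'
python3 -m creep '[[1,[0,0,0],[0,0,-0.178]],[1,[0,0,0],[0,0,-0.178]],[1,[0,0,0],[0,0,0]],[1,[0,0,0],[0,0,0]],[1,[0,0,0],[0,0,0]],[1,[0,0,0],[0,0,0]],[1,[0,0,0],[0,0,0]],[1,[0,0,0],[0,0,0]]]'
python3 -c "
from h import *
got(45,50,.056,YAW+np.pi/2)
save('wrist','w7')"
```

```text
time_s: 20.95
position: [0.6206, 0.1246, 0.1292]
tcp_rot: [0.609, 0.793, -0.0, -0.0]
ft_force: [-0.6, -0.6, -1.6]
gripper_width: 0.0659
grasp_force: 24.9
time_s: 21.95
position: [0.6225, 0.0184, 0.129]
tcp_rot: [0.118, 0.993, -0.0, -0.001]
ft_force: [0.2, 0.7, -2.1]
gripper_width: 0.066
grasp_force: 24.9
time_s: 22.95
position: [0.6235, 0.0185, 0.1295]
tcp_rot: [-0.056, 0.998, -0.0, 0.0]
ft_force: [0.1, -0.4, -1.8]
gripper_width: 0.0658
grasp_force: 24.9
tray mm 43.4 49.6 pos [0.6235 0.0185 0.1295] head 1.683 shift [-0.16  0.04  7.35] rz -0.002 shift after turn [-0.16  0.04  7.35]
```

View pics/w7.png

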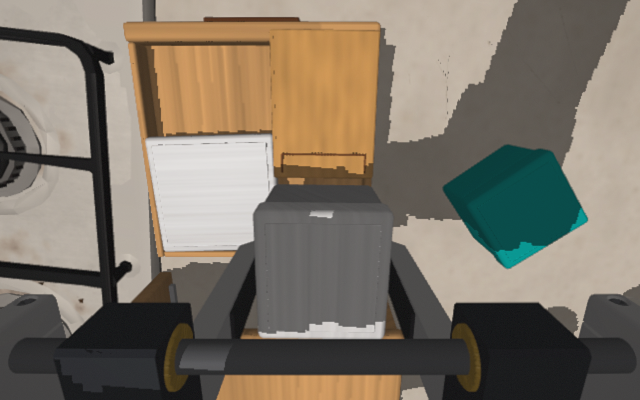

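```bash
python3 -c "
from h import *
P=eyes.camera_params('wrist')
for n,q,z in(('mid back L',(275,177),.080),('mid back R',(370,178),.080),('mid right edge',(379,100),.080),('mid left edge',(273,100),.08),('cad top FL',(254,209),.152),('cad top FR',(392,207),.152),('cad bot FL',(270,187),.089),('cad bot FR',(376,186),.089),('tin front',(210,136),.038),('tin left',(270,160),.038),('tin left2',(272,190),.038),('tray back out',(200,256),.03),('tin back',(200,250),.038),('tray front out',(200,24),.03)):
    w=atz('wrist',q,z,P)[:2]-C;print(n,(w@U*1e3).round(1),(w@V*1e3).round(1))
"
```

```text
mid back L 6.7 18.2
mid back R 7.5 80.8
mid right edge -41.7 84.6
mid left edge -41.8 18.9
cad top FL 6.7 18.2
cad top FR 5.9 81.0
cad bot FL 11.3 16.0
cad bot FR 10.8 83.5
tin front -16.5 -35.8
tin left 2.0 9.0
tin left2 25.8 9.5
tray back out 86.5 -56.8
tin back 77.3 -53.1
tray front out -95.2 -38.4
```

```bash
python3 -m creep '[[1,[-0.07,0,4],[0,0,0]],[1,[0,0,1.5],[0,0,0]],[1,[0,0,1],[0,0,0]],[1,[0,0,0.8],[0,0,0]],[1,[0,0,0.35],[0,0,0]],[1,[0,0,0.1],[0,0,0]],[1,[0,0.2,0],[0,0,0]],[1,[0,0.1,0],[0,0,0]]]'
python3 -c "
from h import *
got(45,50,.056,YAW+np.pi/2);print(read_state()['ft_force'])"
```

```text
time_s: 24.0
position: [0.6246, 0.0197, 0.0529]
tcp_rot: [-0.056, 0.998, -0.001, 0.001]
ft_force: [-0.8, -5.6, 5.0]
gripper_width: 0.066
grasp_force: 24.9
tray mm 44.7 50.6 pos [0.6246 0.0197 0.0529] head 1.683 shift [-0.03 -0.06 -0.31] rz -0.003 shift after turn [-0.03 -0.06 -0.31] 
[-0.8196421  -5.61531376  4.99877026]
```

```bash
python3 -m creep '[[0,[0,0,0],[0,0,0]],[0,[0,0,0],[0,0,0]],[0,[0,0,-5.4],[0,0,0]],[0,[0,0,-5.4],[0,0,0.178]],[0,[0,0,-5.4],[0,0,0.178]],[0,[2.33,5.03,0],[0,0,0]],[0,[2.33,5.03,0],[0,0,0]],[0,[2.33,5.03,0],[0,0,0]]]'
python3 -m creep '[[0,[2.33,5.03,0],[0,0,0]],[0,[2.33,5.03,0],[0,0,0]],[0,[2.33,5.03,0],[0,0,0]],[0,[2.33,5.03,0],[0,0,0]],[0,[2.33,5.03,0],[0,0,0]],[0,[2.33,5.03,0],[0,0,0]],[0,[0,0,0],[0,0,0.178]],[0,[0,0,0],[0,0,0.178]]]'
python3 -m creep '[[0,[0,0,0],[0,0,0.178]],[0,[0,0,0],[0,0,0.178]],[0,[0,0,0],[0,0,0.178]],[0,[0,0,0],[0,0,0.178]],[0,[0,0,0],[0,0,0.178]],[0,[0,0,0],[0,0,0.178]],[0,[0,0,0],[0,0,0]],[0,[0,0,0],[0,0,0]]]'
python3 - <<'E'
from h import *
go(.53,.4566,.043,-.09);P=eyes.camera_params("wrist");im=save("wrist","w8")
g=cv2.cvtColor(im,cv2.COLOR_RGB2GRAY)
for lab in("long_carton_center","mid_carton_center"):
  for r in regions_of(lab,"wrist")[:2]:
    m=r["pixels"];print(lab,round(r["score"],2),np.round(r["box"]))
    v=g[m];t,_=cv2.threshold(v.astype(np.uint8),0,255,cv2.THRESH_OTSU)
    for nm,b in(("bright",(g>t)&m),("all",m)):
        b=cv2.morphologyEx(b.astype(np.uint8),cv2.MORPH_CLOSE,np.ones((7,7)));b=cv2.morphologyEx(b,cv2.MORPH_OPEN,np.ones((5,5)))
        cs,_=cv2.findContours(b,cv2.RETR_EXTERNAL,cv2.CHAIN_APPROX_NONE);k=max(cs,key=cv2.contourArea)
        w=np.array([atz("wrist",p[0],.07,P)[:2] for p in k]);c,s,a=cv2.minAreaRect((w*1e3).astype(np.float32));print(nm,"otsu",t,np.round(c,1),np.round(s,1),round(a,1),cv2.approxPolyDP(k,8,True)[:,0].tolist())
E
```

```text
time_s: 25.0
position: [0.5915, 0.1874, 0.214]
tcp_rot: [0.121, 0.993, 0.001, -0.0]
ft_force: [0.0, -0.3, -0.1]
gripper_width: 0.0942
grasp_force: 0.0
time_s: 26.0
position: [0.5277, 0.513, 0.2129]
tcp_rot: [0.297, 0.955, -0.0, -0.001]
ft_force: [-0.1, -0.7, 0.5]
gripper_width: 0.0941
grasp_force: 0.0
time_s: 27.0
position: [0.5288, 0.5118, 0.2136]
tcp_rot: [0.739, 0.673, -0.0, -0.0]
ft_force: [-0.5, -0.3, -0.6]
gripper_width: 0.0938
grasp_force: 0.0
pos [0.5288 0.5118 0.2136] head -0.093 shift [-5.48  0.64 17.06] rz -0.003 shift after turn [-5.48  0.63 17.06] 
long_carton_center 0.79 [293. 183. 361. 296.]
bright otsu 93.0 [531.3 456.8] [100.2  63.7] 85.9 [[361, 198], [297, 200], [301, 291], [361, 288]]
all otsu 93.0 [531.8 464.5] [115.6  63.8] 85.9 [[301, 184], [300, 290], [360, 289], [356, 185]]
```

```bash
python3 -m creep '[[0,[-5.45,0.76,2],[0,0,-0.02]],[0,[0,0,5.5],[0,0,0]],[0,[0,0,5.5],[0,0,0]],[0,[0,0,4],[0,0,0]],[0,[0,0,0],[0,0,0]],[1,[0,0,0],[0,0,0]],[1,[0,0,0],[0,0,0]],[1,[0,0,0],[0,0,0]]]' 25
python3 -c "
from h import *
got(-47,-33,.14,YAW)"
```

```text
time_s: 28.15
position: [0.5325, 0.4572, 0.0458]
tcp_rot: [0.734, 0.68, 0.001, -0.0]
ft_force: [-0.0, -0.6, 0.4]
gripper_width: 0.0672
grasp_force: 0.0
tray mm 3.4 495.8 pos [0.5325 0.4572 0.0458] head -0.076 shift [-52.85   5.12  -9.52] rz -0.191 shift after turn [-52.86  -5.02  -9.54]
```

```bash
python3 -m creep '[[1,[0,0,0],[0,0,0]],[1,[0,0,-5.25],[0,0,-0.0955]],[1,[0,0,-5.25],[0,0,-0.0955]],[1,[-5.9,-0.588,0],[0,0,0]],[1,[-5.9,-0.588,0],[0,0,0]],[1,[-5.9,-0.588,0],[0,0,0]],[1,[-5.9,-0.588,0],[0,0,0]],[1,[-5.9,-0.588,0],[0,0,0]]]' 25
python3 -m creep '[[1,[-5.9,-0.588,0],[0,0,0]],[1,[-5.9,-0.588,0],[0,0,0]],[1,[-5.9,-0.588,0],[0,0,0]],[1,[-5.9,-0.588,0],[0,0,0]],[1,[0,0,0],[0,0,0]],[1,[0,0,0],[0,0,0]],[1,[0,0,0],[0,0,0]],[1,[0,0,0],[0,0,0]]]'
python3 -c "
from h import *
got(-49.5,-35,.056,YAW)
save('wrist','w9');save('scene','s9')"
```

```text
time_s: 29.15
position: [0.5357, 0.1581, 0.1489]
tcp_rot: [0.665, 0.746, -0.0, 0.0]
ft_force: [0.6, -0.5, -2.9]
gripper_width: 0.064
grasp_force: 25.0
time_s: 30.15
position: [0.5398, -0.0755, 0.1489]
tcp_rot: [0.665, 0.747, 0.0, -0.0]
ft_force: [-0.1, -1.2, -2.8]
gripper_width: 0.0638
grasp_force: 25.0
tray mm -50.4 -34.2 pos [ 0.5398 -0.0755  0.1489] head 0.117 shift [-0.08  0.09  9.29] rz 0.002 shift after turn [-0.08  0.09  9.29]
```

View pics/w9.png

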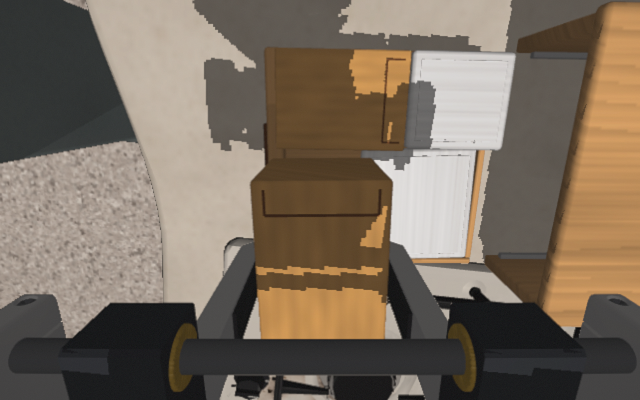

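```bash
python3 -c "
from h import *
P=eyes.camera_params('wrist')
for n,q,z in(('mid left',(290,149),.080),('mid left2',(400,149),.08),('cad left',(460,148),.076),('carton bot L',(276,160),.103),('carton bot R',(372,160),.103),('carton top L',(251,184),.173),('carton top R',(392,183),.173),('tin back',(474,190),.038),('wall back out',(484,190),.03),('tin right',(440,259),.038),('wall right out',(440,264),.03)):
    w=atz('wrist',q,z,P)[:2]-C;print(n,(w@U*1e3).round(1),(w@V*1e3).round(1))
"
```

```text
mid left -73.1 17.1
mid left2 4.0 17.2
cad left 47.7 17.6
carton bot L -80.1 12.9
carton bot R -18.7 13.0
carton top L -82.0 13.1
carton top R -19.8 13.7
tin back 79.1 -22.5
wall back out 91.6 -24.5
tin right 56.4 -86.9
wall right out 59.9 -95.8
```

```bash
python3 -m creep '[[1,[0.05,-0.3,3],[0,0,0]],[1,[0,0,2.5],[0,0,0]],[1,[0,0,1],[0,0,0]],[1,[0,0,0.55],[0,0,0]],[1,[0,0,0],[0,0,0]],[1,[0,0.3,0],[0,0,0]],[1,[0,0.3,0],[0,0,0]],[1,[0,0.2,0],[0,0,0]]]'
python3 -c "
from h import *
got(-47.5,-35,.0575,YAW);print(read_state()['ft_force'])"
```

```text
time_s: 31.25
position: [0.5441, -0.076, 0.0786]
tcp_rot: [0.665, 0.746, -0.0, -0.001]
ft_force: [-1.7, 0.4, -1.1]
gripper_width: 0.0638
grasp_force: 25.0
tray mm -46.3 -35.2 pos [ 0.5441 -0.076   0.0786] head 0.114 shift [ 0.02 -0.12  2.11] rz -0.001 shift after turn [ 0.02 -0.12  2.11] 
[-1.69757623  0.39009633 -1.06111722]
```

```bash
python3 -m creep '[[1,[0,0.2,0],[0,0,0]],[1,[0,0.2,0],[0,0,0]],[1,[0,0.1,0],[0,0,0]],[1,[0,0,0],[0,0,0]],[1,[0,0,0],[0,0,0]],[1,[0,0,0],[0,0,0]],[1,[0,0,0],[0,0,0]],[1,[0,0,0],[0,0,0]]]'
python3 -c "
from h import *
got(-47.5,-35,.0575,YAW);print(read_state()['ft_force'])"
```

```text
time_s: 32.25
position: [0.5451, -0.0758, 0.0778]
tcp_rot: [0.666, 0.746, -0.002, -0.003]
ft_force: [-7.6, -1.0, 1.9]
gripper_width: 0.064
grasp_force: 25.0
tray mm -45.2 -35.1 pos [ 0.5451 -0.0758  0.0778] head 0.114 shift [ 0.01 -0.21  2.04] rz -0.001 shift after turn [ 0.01 -0.21  2.04] 
[-7.64329874 -1.03208276  1.93074831]
```

```bash
python3 -m creep '[[1,[0,-0.4,0],[0,0,0]],[1,[0,-0.34,0],[0,0,0]],[1,[0,0,0],[0,0,0]],[1,[0,0,0.5],[0,0,0]],[1,[0,0,0.5],[0,0,0]],[1,[0,0,0.5],[0,0,0]],[1,[0,0,0.4],[0,0,0]],[1,[0,0,0.25],[0,0,0]]]'
python3 -c "
from h import *
got(-47.5,-35,.0575,YAW);print(read_state()['ft_force'])"
```

```text
time_s: 33.25
position: [0.5421, -0.0764, 0.0573]
tcp_rot: [0.666, 0.746, -0.0, -0.0]
ft_force: [-5.7, 1.1, 20.3]
gripper_width: 0.0636
grasp_force: 25.0
tray mm -48.3 -35.4 pos [ 0.5421 -0.0764  0.0573] head 0.114 shift [ 0.04  0.08 -0.02] rz -0.001 shift after turn [ 0.04  0.08 -0.02] 
[-5.74064816  1.11304293 20.3181849 ]
```

```bash
python3 -m creep '[[1,[0,0,-0.1],[0,0,0]],[0.1,[0,0,0],[0,0,0]],[0.1,[0,0,0],[0,0,0]],[0.1,[0,0,-5],[0,0,0]],[0.1,[0,0,-5.5],[0,0,0]],[0.6,[1.75,-3.85,0],[0,0,0]],[0.6,[1.75,-3.85,0],[0,0,0]],[0.6,[0,0,0],[0,0,-0.175]]]'
python3 -m creep '[[0.6,[0,0,0],[0,0,-0.175]],[0.6,[0,0,0],[0,0,-0.175]],[0.6,[0,0,0],[0,0,-0.175]],[0.6,[0,0,0],[0,0,-0.175]],[0.6,[0,0,0],[0,0,-0.175]],[0.6,[0,0,0],[0,0,-0.175]],[0.6,[0,0,0],[0,0,-0.175]],[0.6,[0,0,0],[0,0,-0.175]]]'
python3 - <<'E'
from h import *
got(-120,0,.024,YAW+np.pi/2);print(read_state()['joint_pos'])
for c in("wrist","scene","top"):
    P=eyes.camera_params(c);save(c,c+"10")
    for l,z in dict(tray_floor=.012,tray_front=.02,flat_tin_center=.025,long_carton_center=.047,mid_carton_center=.046,square_caddy_center=.044).items():
        for d in tip_of(l,c)[:2]:
            w=atz(c,d["location"],z,P)[:2]-C;print(c,l,round(d["score"],2),(w@U*1e3).round(1),(w@V*1e3).round(1))
E
```

```text
time_s: 34.25
position: [0.4583, -0.0492, 0.1631]
tcp_rot: [0.596, 0.803, -0.001, -0.002]
ft_force: [0.6, -0.2, -0.4]
gripper_width: 0.058
grasp_force: 0.0
time_s: 35.25
position: [0.4619, -0.0505, 0.1631]
tcp_rot: [-0.062, 0.998, -0.0, 0.0]
ft_force: [0.7, -0.1, -0.6]
gripper_width: 0.0375
grasp_force: 0.0
tray mm -125.0 -0.5 pos [ 0.4619 -0.0505  0.1631] head 1.695 shift [-0.5   0.05 13.91] rz 0.009 shift after turn [-0.49  0.05 13.91] 
[ 0.12698083  0.44569027 -0.10866014  2.0710991   0.0798255   0.62820752
  1.65923817]
wrist tray_front 0.6 -96.0 -4.7
wrist flat_tin_center 0.91 34.1 -34.5
wrist square_caddy_center 0.7 25.8 191.9
scene tray_floor 0.68 -33.7 -30.6
scene tray_front 0.88 -95.8 -5.0
scene flat_tin_center 0.88 30.3 -36.0
scene long_carton_center 0.7 -45.6 -38.9
scene square_caddy_center 0.96 41.6 49.3
scene square_caddy_center 0.46 40.4 191.0
top tray_front 0.57 -89.1 5.6
top flat_tin_center 0.48 -166.8 231.0
top long_carton_center 0.81 -62.7 -23.1
top long_carton_center 0.36 34.7 54.9
top mid_carton_center 0.8 -34.5 50.5
top square_caddy_center 0.94 -39.3 668.5
top square_caddy_center 0.77 42.0 43.9
```

```bash
python3 -m creep '[[0.6,[0,0,5],[0,0,0.009]],[0.6,[0,0,5],[0,0,0]],[0.6,[0,0,3.9],[0,0,0]],[0.6,[0,0,0],[0,0,0]],[0.6,[-1,0,0],[0,0,0]],[0.6,[-1,0,0],[0,0,0]],[0.6,[-1,0,0],[0,0,0]],[0.6,[-1,0,0],[0,0,0]]]'
python3 -m creep '[[0.6,[-1.5,0,0],[0,0,0]],[0.6,[-1.5,0,0],[0,0,0]],[0.6,[-1.5,0,0],[0,0,0]],[0.6,[-1.5,0,0],[0,0,0]],[0.6,[-1.5,0,0],[0,0,0]],[0.6,[-1.5,0,0],[0,0,0]],[0.6,[-1.5,0,0],[0,0,0]],[0.6,[-1.5,0,0],[0,0,0]]]'
python3 -c "
from h import *
got(112,0,.024,YAW+np.pi/2);print(read_state()['ft_force'],read_state()['wrist_torque'])"
```

```text
time_s: 37.3
position: [0.4972, -0.0467, 0.0251]
tcp_rot: [-0.054, 0.999, -0.0, -0.004]
ft_force: [-9.7, -0.8, 7.6]
gripper_width: 0.0377
grasp_force: 4.7
time_s: 38.3
position: [0.6168, -0.0335, 0.025]
tcp_rot: [-0.055, 0.998, -0.0, -0.004]
ft_force: [-8.5, 0.0, 4.5]
gripper_width: 0.0371
grasp_force: 4.7
tray mm 30.9 -1.4 pos [ 0.6168 -0.0335  0.025 ] head 1.68 shift [-8.11  0.18  0.03] rz -0.006 shift after turn [-8.11  0.14  0.03] 
[-8.45483041e+00  3.63035705e-03  4.48891219e+00] [-0.14499916  2.16397558  0.0524972 ]
```

```bash
python3 -m creep '[[0.6,[-1.3,0,0],[0,0,0]],[0.6,[-1.3,0,0],[0,0,0]],[0.6,[-1.2,0,0],[0,0,0]],[0.6,[-1.1,0,0],[0,0,0]],[0.6,[-0.9,0,0],[0,0,0]],[0.6,[-0.7,0,0],[0,0,0]],[0.6,[-0.6,0,0],[0,0,0]],[0.6,[-0.5,0,0],[0,0,0]]]'
python3 -m creep '[[0.6,[-0.3,0,0],[0,0,0]],[0.6,[-0.3,0,0],[0,0,0]],[0.6,[-0.2,0,0],[0,0,0]],[0.6,[-0.2,0,0],[0,0,0]],[0.6,[0,0,0],[0,0,0]],[0.6,[0,0,0],[0,0,0]],[0.6,[0,0,0],[0,0,0]],[0.6,[0,0,0],[0,0,0]]]'
python3 -c "
from h import *
got(112,0,.024,YAW+np.pi/2);print(read_state()['ft_force'])"
```

```text
time_s: 39.3
position: [0.6885, -0.0256, 0.0251]
tcp_rot: [-0.055, 0.998, -0.0, -0.008]
ft_force: [-27.2, -2.1, 19.2]
gripper_width: 0.0374
grasp_force: 13.9
time_s: 40.3
position: [0.687, -0.0257, 0.0252]
tcp_rot: [-0.054, 0.998, -0.001, -0.019]
ft_force: [-46.0, -2.0, 32.9]
gripper_width: 0.0379
grasp_force: 23.6
tray mm 101.5 -1.7 pos [ 0.687  -0.0257  0.0252] head 1.68 shift [-1.05  0.17  0.08] rz -0.006 shift after turn [-1.05  0.17  0.08] 
[-46.04054492  -2.01963927  32.9206147 ]
```

```bash
python3 -m creep '[[0.6,[2.5,0,0],[0,0,0]],[0.6,[4,0,0],[0,0,0]],[0.6,[5,0,0],[0,0,0]],[0.6,[0,0,-5],[0,0,0]],[0.6,[0,0,-5],[0,0,0]],[0.6,[0,0,-5],[0,0,0]],[0.6,[0,0,-3],[0,0,0]],[0.6,[0,0,0],[0,0,0]]]'
python3 - <<'E'
from h import *
got(112,0,.024,YAW+np.pi/2)
for c in("wrist","scene"):
    P=eyes.camera_params(c);im=save(c,c+"11")
    for l,z in dict(tray_front=.02,stand_front=.102,flat_tin_center=.025,long_carton_center=.047,mid_carton_center=.046,square_caddy_center=.044).items():
        for d in tip_of(l,c)[:2]:
            w=atz(c,d["location"],z,P)[:2]-C;print(c,l,round(d["score"],2),np.round(d["location"]),(w@U*1e3).round(1),(w@V*1e3).round(1))
    # expected pixels of stand front edge / board top, sampled profiles along tray x at b=-60,0,60
    for b in(-70,-30,0,30,70):
        for z in(.03,.102):
            row=[]
            for a in range(90,136,3):
                w=C+U*a*1e-3+V*b*1e-3;u,v=proj(c,np.r_[w,z],P)
                row.append(int(im[int(round(v)),int(round(u))].sum()/3) if 0<=u<639 and 0<=v<399 else -1)
            print(c,b,z,row)
E
```

```text
time_s: 41.3
position: [0.5949, -0.0359, 0.2086]
tcp_rot: [-0.055, 0.998, -0.0, 0.004]
ft_force: [-0.0, -0.1, 0.7]
gripper_width: 0.0376
grasp_force: 0.0
tray mm 8.8 -1.3 pos [ 0.5949 -0.0359  0.2086] head 1.68 shift [-10.16   0.2   18.55] rz -0.005 shift after turn [-10.16   0.14  18.55] 
wrist tray_front 0.94 [318. 271.] 114.8 -7.1
wrist stand_front 0.81 [320. 311.] 113.2 -4.0
wrist square_caddy_center 0.94 [510. 207.] 30.2 192.4
wrist -70 0.03 [76, 72, 74, 75, 73, 74, 74, 74, 72, 73, 73, 74, 73, 73, 74, 73]
wrist -70 0.102 [74, 73, 73, 73, 73, 73, 74, 73, 73, 73, 73, 74, 73, 74, 73, 73]
wrist -30 0.03 [173, 108, 87, 87, 57, 26, 30, 31, 69, 67, 66, 68, 57, 55, 86, 87]
wrist -30 0.102 [85, 86, 86, 86, 87, 57, 56, 69, 105, 124, 124, 124, 124, 125, 125, 126]
wrist 0 0.03 [177, 107, 88, 89, 56, 28, 28, 32, 68, 67, 66, 67, 57, 55, 57, 56]
wrist 0 0.102 [57, 58, 54, 57, 56, 58, 53, 70, 115, 134, 133, 133, 133, 133, 132, 132]
wrist 30 0.03 [172, 172, 87, 88, 58, 50, 33, 34, 66, 67, 67, 67, 55, 56, 55, 57]
wrist 30 0.102 [58, 55, 54, 55, 55, 56, 56, 78, 122, 143, 142, 142, 142, 141, 141, 1
[... 580 characters left out ...]
8, 78, 78, 76, 60, 63, 106, 127, 127, 127, 126, 127, 125, 126]
scene -30 0.03 [154, 116, 78, 59, 42, 27, 21, 30, 44, 53, 52, 50, 46, 38, 34, 41]
scene -30 0.102 [36, 33, 30, 17, 15, 24, 33, 34, 35, 31, 33, 34, 35, 34, 35, 33]
scene 0 0.03 [128, 86, 65, 66, 61, 54, 33, 37, 52, 52, 50, 51, 46, 41, 52, 52]
scene 0 0.102 [41, 70, 84, 55, 68, 30, 19, 16, 8, 13, 18, 32, 34, 34, 33, 33]
scene 30 0.03 [146, 117, 68, 64, 55, 43, 31, 36, 36, 24, 11, 11, 12, 19, 26, 34]
scene 30 0.102 [36, 28, 26, 25, 31, 25, 33, 32, 16, 12, 22, 36, 60, 69, 69, 64]
scene 70 0.03 [59, 50, 34, 16, 23, 4, 6, 11, 19, 30, 50, 46, 45, 39, 32, 32]
scene 70 0.102 [49, 36, 30, 33, 48, 67, 68, 63, 45, 15, 41, 41, 63, 63, 62, 64]
```

Run:
```python
from h import *
P=eyes.camera_params("wrist");im=cv2.imread("pics/wrist11.png").sum(2)/3
for b in(-40,-20,0,20,40):
    r=[]
    for z in(.03,.102):
        a=np.arange(98,124,.5);q=np.array([proj("wrist",np.r_[C+U*x*1e-3+V*b*1e-3,z],P) for x in a],np.float32)
        p=cv2.remap(im.astype(np.float32),q[None,:,0].copy(),q[None,:,1].copy(),cv2.INTER_LINEAR)[0]
        r.append(a[np.argmax(np.convolve(p,[1]*3+[-1]*3,'valid'))+2]+.25)
    print(b,r)
```

```text
-40 [np.float64(122.25), np.float64(106.75)]
-20 [np.float64(104.25), np.float64(104.75)]
0 [np.float64(104.25), np.float64(104.75)]
20 [np.float64(104.75), np.float64(105.25)]
40 [np.float64(120.25), np.float64(121.25)]
```

Run:
```python
from h import *
P=eyes.camera_params("wrist");im=cv2.imread("pics/wrist11.png").astype(float).mean(2)
for b in(-20,0,20):
    for z in(.03,.102):
        q=[proj("wrist",np.r_[C+U*x*1e-3+V*b*1e-3,z],P) for x in range(100,128)]
        print(b,z,q[0].round(1),q[-1].round(1),[int(im[int(round(v)),int(round(u))]) for u,v in q])
```

```text
-20 0.03 [305.8 269.6] [306.2 291.1] [27, 27, 32, 30, 46, 66, 66, 68, 70, 68, 65, 65, 66, 67, 68, 67, 67, 61, 58, 54, 55, 55, 65, 85, 87, 85, 85, 86]
-20 0.102 [302.2 306.1] [302.9 331.2] [51, 54, 59, 66, 74, 96, 106, 113, 119, 126, 125, 125, 127, 127, 127, 128, 128, 128, 128, 129, 128, 129, 129, 129, 130, 130, 129, 130]
0 0.03 [323.7 269.5] [323.8 291. ] [28, 28, 31, 32, 46, 66, 66, 68, 69, 67, 66, 66, 66, 66, 67, 67, 67, 61, 57, 54, 55, 55, 54, 57, 57, 57, 57, 56]
0 0.102 [324.1 306. ] [324.2 331.2] [52, 57, 65, 69, 69, 105, 118, 124, 131, 136, 136, 136, 136, 135, 136, 136, 135, 136, 135, 135, 134, 136, 135, 134, 134, 135, 135, 135]
20 0.03 [341.6 269.5] [341.4 290.9] [29, 28, 30, 34, 45, 45, 66, 67, 70, 68, 66, 66, 65, 67, 66, 66, 67, 62, 55, 55, 55, 55, 55, 56, 55, 55, 54, 55]
20 0.102 [346.  305.9] [345.5 331.1] [55, 56, 61, 70, 74, 107, 119, 125, 125, 131, 138, 139, 138, 138, 138, 138, 138, 138, 139, 139, 138, 138, 138, 138, 138, 138, 137, 137]
```

```bash
python3 -c "
from h import *
print(read_state()['time_s'],job_done())"
```

```text
the job is handed in; nothing more can be done
42.0 None
```

I handed the job in at 42.0 s: the tin, both cartons and the caddy are packed in the tray, and its front measures flush with the stand to about 1 mm; the result itself was not reported back.

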